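Fetch the sample vial from the lidded box and stand it on the balance

ROBOT

A 6-joint arm with a two-finger parallel gripper is mounted at the origin on the work surface. World frame = base frame: x ahead of the robot, y to its left, z up, the work surface at z = 0. Lengths are in m, angles in degrees, forces in N, time in s.
With the tool pointing down it reaches from about 0.325 to 0.9 m from the base axis. Payload 3.5 kg.
Tool frame: the origin (TCP) lies between the finger pads; the fingertips stand 11 mm ahead of it and the grasp point (between the pads) lies 8 mm behind it (nose_length is the distance from the TCP to the fingertips, in m); z points along the fingers, y is the line along which they close (so a half turn about z gives the same grasp; the last joint's range is limited). The gripper opens to 85 mm and grips with 20 to 120 N. Pads are 22 mm wide; open, the fingers measure 114 mm over their backs; the gripper's body (76 mm by 85 mm) begins 54 mm behind the grasp point. The pads swing forward as they close: fully open they stand 13 mm farther back than shut.
Start: joints at [-75.195, 15.837, -1.513, 72.651, 0, 84.076], TCP at [0.221, -0.585, 0.242] pointing down, gripper open.
Joint ranges: [-178.77, 178.77], [-48.84, 107.48], [-61.69, 71.31], [-111.58, 123.2], [-90, 87.43], [-180, 180]. Speed limits (degrees/s): [147.25, 147.25, 180, 180, 180, 180].

INTERFACE

Orientations are given as a 3x3 rotation matrix whose columns are the frame's x, y, z axes.
In Python, from workcell import * gives the robot as it stands.
- The arm moves only by the tool drive_tool, never from a script. Its argument "commands" is one flat list of numbers, 7 for each row, row after row: the shift along the tool's x, y, z in m, then the turn, a rotation vector about the tool's x, y, z in rad, then the opening, from -1 (shut) to 1 (fully open), so that 0 is half open. A call has 1 to 8 rows; each row shifts and turns the commanded pose from where the row before left it, along the tool's axes as they then stand; what a row does not reach is not made up. A row lasts 1/10 s, in which the tool goes at most 50 mm and 8.59 degrees, less where a joint would pass 70% of its speed; a pose out of reach is approached as far as the arm can. A call with a gripper value outside its range is refused whole. The fingers move at their own pace and stop on an object; "newtons" is the grip in N (left out, the last holds). Time passes only in rows, so rows that do not move let the fingers close. It gives the time, the measured TCP pose, the force, the opening and the grip force at its end, in the units of the state.
- state(): the state, without advancing time (a new reading comes with each control period).
- get_image(name): name is "scene" or "top" or "wrist"; returns the picture (384x512x3 uint8, red, green, blue); there is no depth.
- calibration(name): a dict with "fx", "fy", "cx", "cy" (pixels), "k1" (the pictures are not rectified: a ray, as slopes to the right and down, at radius r is drawn at 1 + k1 r^2 times it, then the intrinsics apply), "rvec" (rotation vector, rad) and "tvec" (3), from world to camera coordinates, as OpenCV has them. Camera axes: x right, y down, z forward; pixel columns grow to the right and rows downward; lengths in m; the calibration is good to about 2 mm. A picture is of the moment at which its call begins: read the wrist's pose just before it. calibration takes no time and is no camera call; for the wrist camera it gives the pose at the moment of the call.
- close_job(): hands the job in; it is judged then, once.
The state is a dict: "time": time; "joints": joint angles; "qvel": joint speeds; "joint_efforts": joint torques, N m; "tool_pos": TCP position; "orientation": TCP orientation; "force": force on the tool from outside, world axes, zero at the start; "ft_torque": the same for the moment, N m; "width": finger opening in m; "grip_force": force on a finger pad.
Only numpy, scipy, OpenCV 4.12 (cv2) and the standard library are available. Lean on these libraries where they do the work, as an engineer would, in place of code of your own. Each camera call takes 0.05 s, during which the arm holds its last target. There are 200 camera calls.

TASK

Lift the lid off the grey sample box by its handle and lay it flat, right way up, in the middle of the black rubber mat, and let go of it. Then take the tall slender vial out of the box (not the squat jar beside it) and, keeping it upright, stand it gently in the middle of the balance's round weighing pan.

Things in the scene. Friction and masses are not known exactly. Their poses are not given: they have to be found in the camera images.
- lid_handle (a point): Grip point of the sample box's loose lid: on its handle, a black upright bar 16 mm thick along x (pinch it across x), 70 mm along y, 38 mm tall; the point lies 24 mm above the lid's grey top (138 x 198 mm) and 63 mm above its foot. The lid is hollow, 39 mm high, 0.25 kg. It starts on the box, centred, same axes, its 8 mm lip inside the rim: lift it 40 mm straight up. z is up.
- vial_center (a point): Centre (half-way up) of the tall vial: glass, aluminium cap, 23 mm across, 75 mm tall, 35 g, axis z up. Stands in the fixed grey box (130 x 190 mm, 60 mm high, 4 mm walls, floor 5 mm up) near either end along the lid's y, 25 mm or more clear all round. Not wanted: the squat jar, 36 mm across, 42 mm tall, near the other end, and the twin vials in the white rack behind.
- mat_center (a point): Centre of the upper face of the black rubber mat for the lid, 180 x 240 mm (x by y), 3 mm thick, fixed flat on the bench to the left or right of the box. z is up.
- pan_center (a point): Centre of the upper face of the balance's round steel weighing pan, 110 mm across, rigid, 70 mm above the bench. The balance is a fixed white case 240 x 190 mm (x by y), 56 mm high, its middle 30 mm from the pan's centre along -x; it stands on the other side of the box from the mat. z is up.

How it is judged:
By the outcome, as a careful person would: the job done as asked, in the order asked, and still so for the second after the job is handed in, with the robot touching nothing.
It also fails if it takes over 48 s, if anything falls off the work surface, if the arm or the gripper's body presses on something with over 40 N, if the wrist force passes 120 N, or if a joint passes its speed limit or range.

## Working session

There is one attempt and no reset: what is moved stays moved. The work goes in short steps, Python scripts to look and compute and a tool call to move; the robot and the scene stay as the last step left them, time stands still between calls to the robot, and variables do not carry over. Pictures are saved under pics/ and viewed, at most 10 in all, crops included, and the job is handed in when it is done.

Besides the shell and the picture viewer there is one more tool, called after ">>>" by a JSON object that holds its "method" and its "body", one argument or row to a line. drive_tool: Moves the arm, as the interface text tells. Its arguments: {"type":"object","properties":{"commands":{"type":"array"},"newtons":{"type":"number"}},"required":["commands"]}

```bash
mkdir -p pics; ls
cat > h.py <<'E'
from workcell import *
import numpy as np, cv2
def snap(n,f):
    c=calibration(n); im=get_image(n); cv2.imwrite('pics/'+f,cv2.cvtColor(np.asarray(im),cv2.COLOR_RGB2BGR)); return im,c
def ray(c,u,v):
    K=np.array([[c['fx'],0,c['cx']],[0,c['fy'],c['cy']],[0,0,1.]])
    p=cv2.undistortPoints(np.array([[[u,v]]],float),K,np.array([c['k1'],0,0,0.]),).ravel()
    R,_=cv2.Rodrigues(np.array(c['rvec'],float)); t=np.array(c['tvec'],float).ravel()
    return -R.T@t, R.T@np.array([p[0],p[1],1])
def onz(c,u,v,z):
    o,d=ray(c,u,v); return o+d*(z-o[2])/d[2]
E
python3 - <<'E'
from h import *
for n in('top','scene'):
    im,c=snap(n,n+'0.png'); print(n,c)
s=state(); print(s)
a=cv2.imread('pics/top0.png');b=cv2.imread('pics/scene0.png')
E
```

```text
pics
top {'fx': 437.4527079347293, 'fy': 437.4527079347293, 'cx': 249.98937179505944, 'cy': 197.5192027868705, 'k1': -0.15817912601969863, 'rvec': array([ 2.14919997, -2.11455186,  0.17727997]), 'tvec': array([0.00678282, 0.53284619, 0.98551561])}
scene {'fx': 441.03587709845095, 'fy': 441.03587709845095, 'cx': 253.1679513170117, 'cy': 192.03695503332074, 'k1': -0.13989410109701256, 'rvec': array([ 2.47910498,  0.94324433, -0.25879247]), 'tvec': array([-0.39487869, -0.25203192,  1.17523611])}
{'time': 0.1, 'joints': array([-7.51952212e+01,  1.58751842e+01, -1.59017433e+00,  7.26481752e+01,
       -3.31350792e-03,  8.40773849e+01]), 'qvel': array([-0.05861851, -0.05253294,  0.13539444, -0.02151935,  0.04754487,
        0.00479879]), 'joint_efforts': array([ 6.11611813e-05, -4.46707034e+01,  2.96127999e+01,  8.46939452e-03,
       -2.65297085e-04,  5.76051420e-06]), 'tool_pos': array([ 0.22102254, -0.58389762,  0.24125599]), 'orientation': array([[ 9.35274944e-01,  3.53921549e-01, -5.62246463e-04],
       [ 3.53921965e-01, -9.35273024e-01,  1.90097553e-03],
       [ 1.46942257e-04, -1.97692616e-03, -9.99998035e-01]]), 'force': array([-0.00859859,  0.90666182, -0.5773736 ]), 'ft_torque': array([-0.04914235, -0.01823781, -0.03841678]), 'grip_force': 0.0, 'width': 0.08539700460396868}
```

View pics/top0.png

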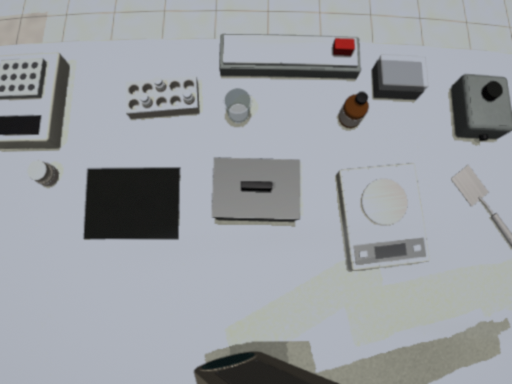

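View pics/scene0.png

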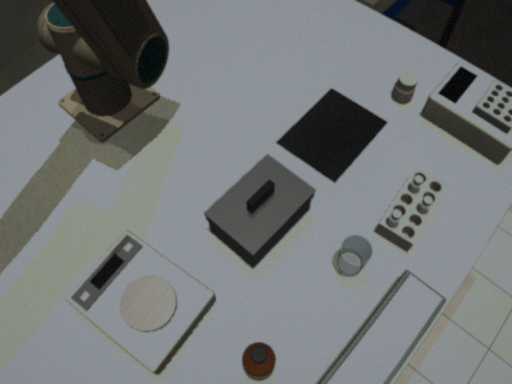

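```bash
cat > m.py <<'E'
from h import *
T={n:calibration(n) for n in('top','scene')}
for n,pts in (('top',dict(mat=(132,203),lid=(235,200),side=(250,220),handle=(257,186),pan=(385,202),case=(350,190),bench=(320,300))),('scene',dict(mat=(332,135),lid=(235,215),side=(235,240),handle=(260,195),pan=(148,303),case=(190,290)))):
    a=cv2.imread(f'pics/{n}0.png')
    print(n,{k:a[v[1]-1:v[1]+2,v[0]-1:v[0]+2].mean((0,1)).round().tolist() for k,v in pts.items()})
def blob(a,seed,tol):
    m=np.zeros((a.shape[0]+2,a.shape[1]+2),np.uint8)
    cv2.floodFill(a.copy(),m,seed,(0,0,0),(tol,)*3,(tol,)*3,4|(255<<8)|cv2.FLOODFILL_FIXED_RANGE|cv2.FLOODFILL_MASK_ONLY)
    m=m[1:-1,1:-1]; return cv2.approxPolyDP(max(cv2.findContours(m,0,cv2.CHAIN_APPROX_NONE)[0],key=cv2.contourArea),0,True),m
def world(c,cnt,z): return np.array([onz(c,*p,z)[:2] for p in cnt.reshape(-1,2).astype(float)])
for n,seeds in (('top',dict(mat=((132,203),25,.003),lid=((235,200),25,.091),handle=((257,186),25,.129),pan=((385,202),12,.07))),('scene',dict(mat=((332,135),25,.003),lid=((235,215),25,.091),handle=((260,195),25,.129),pan=((148,303),20,.07)))):
    a=cv2.imread(f'pics/{n}0.png')
    for k,(s,t,z) in seeds.items():
        cnt,m=blob(a,s,t); w=world(T[n],cnt,z)
        r=cv2.minAreaRect((w*1000).astype(np.float32)); print(n,k,cv2.contourArea(cnt),np.round(r[0],1),np.round(r[1],1),round(r[2],1), cv2.boundingRect(cnt))
E
python3 m.py
```

```text
top {'mat': [24.0, 25.0, 25.0], 'lid': [133.0, 134.0, 134.0], 'side': [66.0, 70.0, 69.0], 'handle': [58.0, 58.0, 59.0], 'pan': [178.0, 180.0, 175.0], 'case': [189.0, 180.0, 175.0], 'bench': [177.0, 179.0, 175.0]}
scene {'mat': [20.0, 20.0, 19.0], 'lid': [82.0, 83.0, 83.0], 'side': [56.0, 58.0, 56.0], 'handle': [26.0, 25.0, 25.0], 'pan': [131.0, 137.0, 139.0], 'case': [152.0, 146.0, 141.0]}
top mat 6135.5 [522.9 310.1] [172.3 233.1] 1.4 (85, 169, 94, 69)
top lid 5083.0 [548.1   2.7] [196.7 139.1] 89.6 (212, 157, 88, 63)
top handle 308.5 [542.9   1.3] [24.3 67.4] 0.9 (241, 181, 32, 12)
top pan 160425.0 [574.7  -2.5] [ 983.6 1381.6] 0.8 (0, 0, 512, 384)
scene mat 4962.5 [523.8 309.4] [175.3 235.4] 1.1 (278, 90, 108, 91)
scene lid 5422.0 [551.2  -1.6] [203.1 142.3] 89.4 (204, 155, 111, 100)
scene handle 435.5 [554.8  -5.4] [82.5 28.3] 89.9 (246, 180, 29, 34)
scene pan 2913.5 [ 528.2 -302.7] [123.6 133.8] 76.4 (113, 271, 68, 68)
```

```bash
cat >> m.py <<'E'
print('--')
for n,s in (('top',(385,202)),('scene',(148,303))):
    a=cv2.imread(f'pics/{n}0.png').astype(int); a=cv2.GaussianBlur(a.astype(np.float32),(3,3),0)
    for th in (-4,-1,3):
        m=((a[...,2]-a[...,0])>th).astype(np.uint8); m=cv2.morphologyEx(m,cv2.MORPH_OPEN,np.ones((3,3)))
        l=cv2.connectedComponents(m)[1]; 
        if not m[s[1],s[0]]: print(n,th,'no',a[s[1],s[0]]);continue
        cnt=max(cv2.findContours((l==l[s[1],s[0]]).astype(np.uint8),0,1)[0],key=cv2.contourArea)
        if len(cnt)>400: print('leak');continue
        w=world(T[n],cnt,.07)*1000; print(n,th,[np.round(x,1) for x in cv2.fitEllipse(w.astype(np.float32))],cv2.boundingRect(cnt))
E
python3 m.py | sed '1,/--/d'
```

```text
top -4 [array([ 533. , -313.2]), array([ 68.9, 111.6]), np.float64(118.5)] (369, 179, 38, 45)
top -1 no [178.375  179.9375 174.8125]
top 3 no [178.375  179.9375 174.8125]
scene -4 [array([ 527.3, -299.4]), array([109.4, 113.7]), np.float64(68.3)] (120, 275, 57, 59)
scene -1 [array([ 527. , -299.4]), array([107.9, 111.4]), np.float64(78.8)] (120, 276, 57, 57)
scene 3 [array([ 525.9, -299.8]), array([103.7, 108. ]), np.float64(50.4)] (121, 276, 54, 56)
```

>>> {"method": "drive_tool", "body": {
  "commands": [0, 0, 0, 0, 0, -0.149, 1, 0, 0, 0, 0, 0, -0.149, 1, 0, 0, 0, 0, 0, -0.149, 1, 0, 0, 0, 0, 0, -0.149, 1, 0, 0, 0, 0, 0, -0.149, 1, 0, 0, 0, 0, 0, -0.149, 1, 0, 0, 0, 0, 0, -0.149, 1, 0, 0, 0, 0, 0, -0.017, 1],
  "newtons": 50
}}

```text
time: 0.9
tool_pos: [0.2211, -0.5841, 0.2417]
orientation: [[0.148, 0.989, -0.0], [0.989, -0.148, 0.001], [0.001, -0.0, -1.0]]
force: [1.1, 0.7, 0.3]
width: 0.0854
grip_force: 0.0
```

>>> {"method": "drive_tool", "body": {
  "commands": [0, 0, 0, 0, 0, -0.149, 1, 0.042, 0.0235, 0, 0, 0, 0, 1, 0.042, 0.0235, 0, 0, 0, 0, 1, 0.042, 0.0235, 0, 0, 0, 0, 1, 0.042, 0.0235, 0, 0, 0, 0, 1, 0.042, 0.0235, 0, 0, 0, 0, 1, 0.042, 0.0235, 0, 0, 0, 0, 1, 0.042, 0.0235, 0, 0, 0, 0, 1]
}}

```text
time: 1.7
tool_pos: [0.3862, -0.2887, 0.2422]
orientation: [[0.003, 1.0, 0.0], [1.0, -0.003, 0.0], [0.0, 0.0, -1.0]]
force: [0.8, -0.8, -0.2]
width: 0.0854
grip_force: 0.0
```

>>> {"method": "drive_tool", "body": {
  "commands": [0.042, 0.0235, 0, 0, 0, 0, 1, 0.042, 0.0235, 0, 0, 0, 0, 1, 0.042, 0.0235, 0, 0, 0, 0, 1, 0.042, 0.0235, 0, 0, 0, 0, 1, 0.042, 0.0235, 0, 0, 0, 0, 1, 0.042, 0.0235, 0, 0, 0, 0, 1, 0.038, 0.022, 0, 0, 0, 0, 1, 0, 0, 0, 0, 0, 0, 1]
}}

```text
time: 2.5
tool_pos: [0.5506, 0.0035, 0.242]
orientation: [[-0.003, 1.0, 0.001], [1.0, 0.003, 0.001], [0.001, 0.001, -1.0]]
force: [-0.7, 0.8, -0.3]
width: 0.0854
grip_force: 0.0
```

Run:
```python
from h import *
im,c=snap('wrist','w1.png'); s=state(); print(s['tool_pos'],s['orientation'].round(4),c)
```

```text
[0.54934679 0.00161779 0.24189774] [[-2.e-03  1.e+00 -5.e-04]
 [ 1.e+00  2.e-03  0.e+00]
 [ 0.e+00 -5.e-04 -1.e+00]] {'fx': 283.4121279921939, 'fy': 283.4121279921939, 'cx': 253.5323439534623, 'cy': 192.3429756371953, 'k1': -0.06630705812641717, 'rvec': array([-2.85253648e+00, -3.63222091e-03, -1.61557978e-03]), 'tvec': array([-0.55032331, -0.03323507,  0.37941531])}
```

View pics/w1.png

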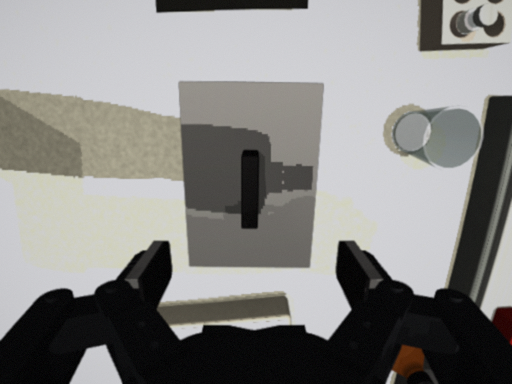

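Run:
```python
from h import *
c={'fx': 283.4121279921939, 'fy': 283.4121279921939, 'cx': 253.5323439534623, 'cy': 192.3429756371953, 'k1': -0.06630705812641717, 'rvec':np.array([-2.85253648e+00, -3.63222091e-03, -1.61557978e-03]), 'tvec':np.array([-0.55032331, -0.03323507,  0.37941531])}
q=[onz(c,*p,.091)[:2] for p in((179.5,82),(323.5,83),(311,267),(189,267))]; print(np.round(q,4),np.mean(q,0))
a=cv2.imread('pics/w1.png').max(2)
m=(a<32).astype(np.uint8); l=cv2.connectedComponents(m)[1]
cnt=cv2.findContours((l==l[190,250]).astype(np.uint8),0,1)[0][0]; print(cv2.boundingRect(cnt))
for z in(.129,.1):
  w=np.array([onz(c,*p,z)[:2]*1000 for p in cnt.reshape(-1,2)+.0]);r=cv2.minAreaRect(w.astype(np.float32));print(z,np.round(r[0],1),np.round(r[1],1),r[2])
```

```text
[[ 0.48    0.1023]
 [ 0.6161  0.1017]
 [ 0.6159 -0.0947]
 [ 0.477  -0.0951]] [0.54728134 0.00354613]
(241, 150, 18, 78)
0.129 [546.7   7.2] [72.1 15.5] 89.43167114257812
0.1 [546.3  -1.2] [80.7 17.3] 89.43169403076172
```

>>> {"method": "drive_tool", "body": {
  "commands": [0.001, -0.0025, 0.03, 0, 0, 0.01, 1, 0, 0, 0.04, 0, 0, 0, 1, 0, 0, 0.04, 0, 0, 0, 1, 0, 0, 0.016, 0, 0, 0, 1, 0, 0, 0.008, 0, 0, 0, 1, 0, 0, 0, 0, 0, 0, -1, 0, 0, 0, 0, 0, 0, -1, 0, 0, 0, 0, 0, 0, -1]
}}

```text
time: 3.35
tool_pos: [0.5476, -0.0, 0.11]
orientation: [[0.011, 1.0, 0.003], [1.0, -0.011, -0.0], [-0.0, 0.003, -1.0]]
force: [0.2, 0.4, 0.3]
width: 0.044
grip_force: 0.0
```

>>> {"method": "drive_tool", "body": {
  "commands": [0, 0, 0, 0, 0, 0, -1, 0, 0, 0, 0, 0, 0, -1, 0, 0, 0, 0, 0, 0, -1]
}}

```text
time: 3.65
tool_pos: [0.5474, 0.0004, 0.1096]
orientation: [[0.01, 1.0, 0.003], [1.0, -0.01, -0.0], [-0.0, 0.003, -1.0]]
force: [0.6, -1.2, 4.3]
width: 0.0152
grip_force: 50.1
```

>>> {"method": "drive_tool", "body": {
  "commands": [0, 0, -0.01, 0, 0, 0, -1, 0, 0, -0.02, 0, 0, 0, -1, 0, 0, -0.02, 0, 0, 0, -1, 0, 0, -0.02, 0, 0, 0, -1, 0.01, 0, 0, 0, 0, 0, -1, 0.02, -0.002, 0, 0, 0, 0, -1, 0.035, -0.004, 0, 0, 0, 0, -1, 0.04, -0.004, 0, 0, 0, 0, -1]
}}

```text
time: 4.45
tool_pos: [0.536, 0.1065, 0.1769]
orientation: [[0.012, 1.0, -0.002], [1.0, -0.012, 0.0], [0.0, -0.002, -1.0]]
force: [1.0, 0.4, -2.1]
width: 0.0153
grip_force: 49.1
```

>>> {"method": "drive_tool", "body": {
  "commands": [0.04, -0.004, 0, 0, 0, 0, -1, 0.04, -0.004, 0, 0, 0, 0, -1, 0.04, -0.004, 0, 0, 0, 0, -1, 0.035, -0.002, 0, 0, 0, 0, -1, 0.025, 0, 0, 0, 0, 0, -1, 0.015, 0, 0, 0, 0, 0, -1, 0.007, 0, 0, 0, 0, -0.01, -1, 0, 0, 0, 0, 0, 0, -1]
}}

```text
time: 5.25
tool_pos: [0.5248, 0.3079, 0.1775]
orientation: [[-0.001, 1.0, -0.001], [1.0, 0.001, -0.001], [-0.001, -0.001, -1.0]]
force: [0.1, -0.1, -1.8]
width: 0.0151
grip_force: 49.1
```

Run:
```python
from h import *
im,c=snap('wrist','w2.png'); s=state(); print(s['tool_pos'],s['orientation'].round(4),s['force'],s['width']); im,c=snap('top','t2.png')
a=cv2.imread('pics/w2.png');b=cv2.imread('pics/t2.png')
cv2.imwrite('pics/c2.png',np.hstack([a[:, :400],cv2.resize(b[60:320,40:310],(400,384))]))
```

```text
[0.52489949 0.30708409 0.17770156] [[ 1.0e-04  1.0e+00 -1.1e-03]
 [ 1.0e+00 -1.0e-04 -1.2e-03]
 [-1.2e-03 -1.1e-03 -1.0e+00]] [-0.23752251 -0.56321141 -2.22829841] 0.015239120752215648
```

View pics/c2.png

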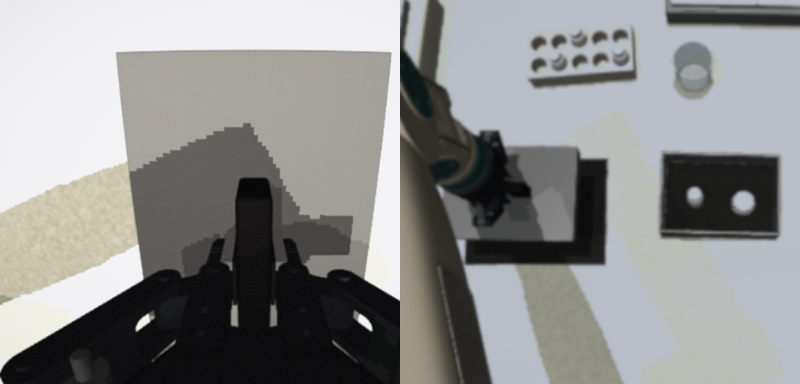

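>>> {"method": "drive_tool", "body": {
  "commands": [0, -0.001, 0.02, 0, 0, 0, -1, 0, 0, 0.035, 0, 0, 0, -1, 0, 0, 0.03, 0, 0, 0, -1, 0, 0, 0.015, 0, 0, 0, -1, 0, 0, 0.008, 0, 0, 0, -1, 0, 0, 0.005, 0, 0, 0, -1, 0, 0, 0.003, 0, 0, 0, -1, 0, 0, 0, 0, 0, 0, -1]
}}

```text
time: 6.15
tool_pos: [0.5251, 0.308, 0.0632]
orientation: [[0.0, 1.0, 0.002], [1.0, -0.0, 0.001], [0.001, 0.002, -1.0]]
force: [0.4, 0.4, -3.3]
width: 0.0153
grip_force: 49.1
```

>>> {"method": "drive_tool", "body": {
  "commands": [0, -0.001, 0.001, 0, 0, 0, -1, 0, 0, 0.001, 0, 0, 0, -1, 0, 0, 0, 0, 0, 0, -1]
}}

```text
time: 6.45
tool_pos: [0.5234, 0.3079, 0.0607]
orientation: [[-0.0, 1.0, 0.001], [1.0, 0.0, 0.0], [0.0, 0.001, -1.0]]
force: [-0.5, -0.5, -1.9]
width: 0.0154
grip_force: 49.1
```

>>> {"method": "drive_tool", "body": {
  "commands": [0, 0, 0.001, 0, 0, 0, -1, 0, 0, 0.0005, 0, 0, 0, -1, 0, 0, 0, 0, 0, 0, -1]
}}

```text
time: 6.75
tool_pos: [0.5235, 0.3079, 0.0605]
orientation: [[-0.0, 1.0, 0.001], [1.0, 0.0, 0.0], [0.0, 0.001, -1.0]]
force: [-3.5, -1.2, 6.3]
width: 0.0151
grip_force: 50.5
```

>>> {"method": "drive_tool", "body": {
  "commands": [0, 0, 0, 0, 0, 0, 1, 0, 0, 0, 0, 0, 0, 1, 0, 0, 0, 0, 0, 0, 1, 0, 0, -0.02, 0, 0, 0, 1, 0, 0, -0.04, 0, 0, 0, 1, 0, 0, -0.04, 0, 0, 0, 1, 0, 0, -0.045, 0, 0, 0, 1, -0.04, 0.003, -0.045, 0, 0, 0, 1]
}}

```text
time: 7.55
tool_pos: [0.5265, 0.2769, 0.2437]
orientation: [[-0.004, 1.0, 0.003], [1.0, 0.004, 0.002], [0.002, 0.003, -1.0]]
force: [1.5, -0.2, -0.6]
width: 0.0856
grip_force: 0.0
```

>>> {"method": "drive_tool", "body": {
  "commands": [-0.045, 0.003, 0, 0, 0, 0, 1, -0.045, 0.003, 0, 0, 0, 0, 1, -0.045, 0.003, 0, 0, 0, 0, 1, -0.045, 0.003, 0, 0, 0, 0, 1, -0.045, 0.003, 0, 0, 0, 0, 1, -0.025, 0.003, 0, 0, 0, 0, 1, 0, 0, 0, 0, 0, 0, 1, 0, 0, 0, 0, 0, 0, 1]
}}

```text
time: 8.35
tool_pos: [0.5437, 0.0242, 0.241]
orientation: [[0.001, 1.0, -0.0], [1.0, -0.001, 0.001], [0.001, -0.0, -1.0]]
force: [0.4, 0.5, 0.4]
width: 0.0855
grip_force: 0.0
```

Run:
```python
from h import *
import pickle
im,c=snap('wrist','w3.png'); s=state(); print(s['tool_pos'],s['orientation'].round(4),s['joints'].round(1))
im2,c2=snap('top','t3.png'); im3,c3=snap('scene','s3.png'); pickle.dump((c,c2,c3),open('c3.pkl','wb'))
a=cv2.imread('pics/w3.png');b=cv2.imread('pics/t3.png')
cv2.imwrite('pics/c3.png',np.hstack([a[:, 60:460],cv2.resize(b[110:290,60:310],(400,288),interpolation=2)[:,:].copy() if 0 else cv2.copyMakeBorder(cv2.resize(b[110:290,60:310],(400,288),interpolation=2),0,96,0,0,0)]))
```

```text
[0.54367787 0.02488429 0.24101029] [[ 1.e-04  1.e+00 -3.e-04]
 [ 1.e+00 -1.e-04  6.e-04]
 [ 6.e-04 -3.e-04 -1.e+00]] [ -4.2   7.7 -11.7  70.6   0.   85.8]
```

View pics/c3.png

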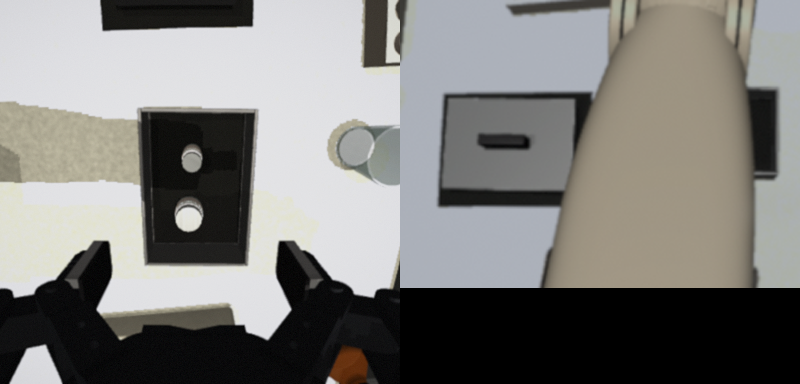

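Run:
```python
from h import *
import pickle
c,ct,cs=pickle.load(open('c3.pkl','rb'))
print('cam',ray(c,250,190)[0])
a=cv2.imread('pics/w3.png'); b=cv2.imread('pics/t2.png')
g=a[135:180,235:270].max(2); 
def blobs(img,roi,th,cal,z):
    x0,y0,x1,y1=roi; g=cv2.resize(img[y0:y1,x0:x1].max(2),None,fx=4,fy=4,interpolation=cv2.INTER_CUBIC)
    for cnt in cv2.findContours((g>th).astype(np.uint8),0,1)[0]:
        if cv2.contourArea(cnt)<300 : continue
        p=cnt.reshape(-1,2)/4+[x0,y0]-.375
        w=np.array([onz(cal,*q,z)[:2]*1000 for q in p]); (cx,cy),r=cv2.minEnclosingCircle(w.astype(np.float32))
        print(th,'px',np.round([p.min(0),p.max(0)],1).tolist(),'circle',round(cx,1),round(cy,1),round(2*r,1), 'bbox',np.round([w.min(0),w.max(0)],1).tolist())
print('wrist')
for th in(120,160,190): blobs(a,(235,135,270,180),th,c,.08)
print('top')
for th in(120,160): blobs(b,(225,180,253,210),th,ct,.08)
crop=cv2.resize(a[130:250,195:325],None,fx=3,fy=3,interpolation=0); crop2=cv2.resize(b[155:230,205:310],None,fx=3.8,fy=3.8,interpolation=0)
h=max(crop.shape[0],crop2.shape[0]); P=lambda i:cv2.copyMakeBorder(i,0,h-i.shape[0],0,0,0)
cv2.imwrite('pics/c4.png',np.hstack([P(crop),P(crop2)])); print(crop.shape,crop2.shape)
# lid on the mat: top view
```

```text
cam [0.54347232 0.09852694 0.37245916]
wrist
120 px [[241.4, 147.6], [261.4, 171.4]] circle 540.9 47.1 25.5 bbox [[530.5, 34.3], [551.3, 59.4]]
160 px [[241.9, 149.1], [260.4, 158.6]] circle 540.7 50.5 19.6 bbox [[531.0, 47.9], [550.3, 57.8]]
top
120 px [[233.6, 186.4], [243.1, 197.1]] circle 539.8 41.8 25.4 bbox [[527.2, 31.1], [552.2, 52.9]]
160 px [[234.4, 186.9], [242.6, 194.6]] circle 541.4 42.1 19.7 bbox [[532.9, 32.3], [551.0, 51.2]]
(360, 390, 3) (285, 399, 3)
```

View pics/c4.png

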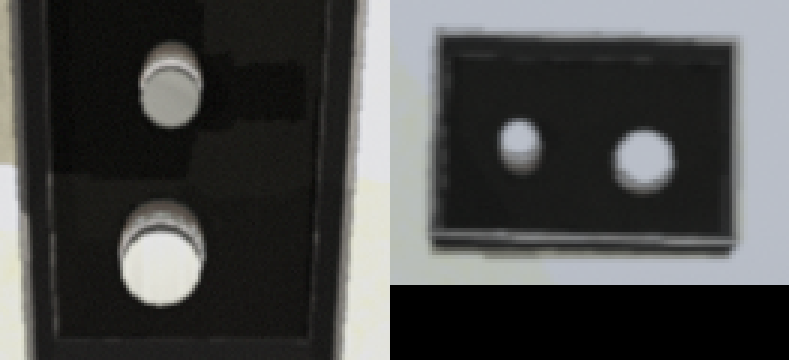

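Run:
```python
from h import *
import pickle
c,ct,cs=pickle.load(open('c3.pkl','rb'))
print('vial w',onz(c,251.6,162.0,.08),'top',onz(ct,238.7,190.6,.08))
print('jar w',onz(c,195+161/3-.3,130+267/3-.3,.047),'top',onz(ct,271.4,196.4,.047))
# box rim corners, top
q=[onz(ct,205+(x-390)/3.8-.4,155+y/3.8-.4,.06)[:2] for x,y in((437,36),(740,38),(738,240),(430,240))];print(np.round(q,4),np.mean(q,0))
# lid on mat, top view (left part visible)
b=cv2.imread('pics/t3.png'); T=ct
f=lambda x,y:(60+(x-400)*250/400,110+y*250/400)
for x,y,z in((444,96,.042),(576,97,.042),(444,190,.042),(566,205,.003),(440,206,.003),(592,93,.003)): print(z,onz(T,*f(x,y),z)[:2].round(4))
```

```text
vial w [0.54114231 0.04434191 0.08      ] top [0.54231421 0.04130706 0.08      ]
jar w [ 0.53660662 -0.03248709  0.047     ] top [ 0.53582448 -0.03490134  0.047     ]
[[ 0.6088  0.0945]
 [ 0.6106 -0.0935]
 [ 0.4845 -0.092 ]
 [ 0.4815  0.095 ]] [0.54634774 0.00101714]
0.042 [0.5951 0.4144]
0.042 [0.5957 0.2087]
0.042 [0.4511 0.4029]
0.003 [0.4362 0.2239]
0.003 [0.4296 0.4226]
0.003 [0.6114 0.1914]
```

>>> {"method": "drive_tool", "body": {
  "commands": [0.018, -0.002, 0, 0, 0, 0, 0, 0, 0, 0.03, 0, 0, 0, 0, 0, 0, 0.04, 0, 0, 0, 0, 0, 0, 0.04, 0, 0, 0, 0, 0, 0, 0.035, 0, 0, 0, 0, 0, 0, 0.03, 0, 0, 0, 0, 0, 0, 0.015, 0, 0, 0, 0, 0, 0, 0.005, 0, 0, 0, 0],
  "newtons": 20
}}

```text
time: 9.3
tool_pos: [0.5396, 0.0439, 0.0439]
orientation: [[-0.002, 1.0, -0.005], [1.0, 0.002, 0.0], [0.0, -0.005, -1.0]]
force: [-0.5, -1.1, 0.3]
width: 0.0425
grip_force: 0.0
```

Run:
```python
from h import *
im,c=snap('wrist','w4.png'); s=state(); print(s['tool_pos'],s['width'],s['force'])
ct=calibration('top')
a=cv2.imread('pics/top0.png').astype(np.float32); a=cv2.GaussianBlur(a,(3,3),0)
g=cv2.Canny(cv2.imread('pics/top0.png'),15,40); 
p=np.argwhere(g[165:240,345:425])[:,::-1]+[345,165]
w=np.array([onz(ct,*q,.07)[:2]*1000 for q in p+.0])
for x0 in [(527,-300)]:
    x=np.array(x0,float)
    for it in range(6):
        d=np.linalg.norm(w-x,axis=1); k=abs(d-55)<(10 if it<3 else 5); A=np.c_[2*w[k],np.ones(k.sum())]; s=np.linalg.lstsq(A,(w[k]**2).sum(1),rcond=None)[0]; x=s[:2]; print(x.round(1),k.sum(),np.sqrt(s[2]+x@x).round(1))
cv2.imwrite('pics/c5.png',np.hstack([cv2.imread('pics/w4.png')[:,100:420],cv2.resize(cv2.imread('pics/top0.png')[160:240,340:430],(432,384))]))
```

```text
[0.54029389 0.0436369  0.04435824] 0.042748642966240924 [-0.5010737   0.78383791  0.28967606]
[ 524.4 -297.5] 235 55.7
[ 524.4 -297.5] 235 55.7
[ 524.4 -297.5] 235 55.7
[ 524.4 -297.5] 232 55.7
[ 524.4 -297.5] 232 55.7
[ 524.4 -297.5] 232 55.7
```

View pics/c5.png

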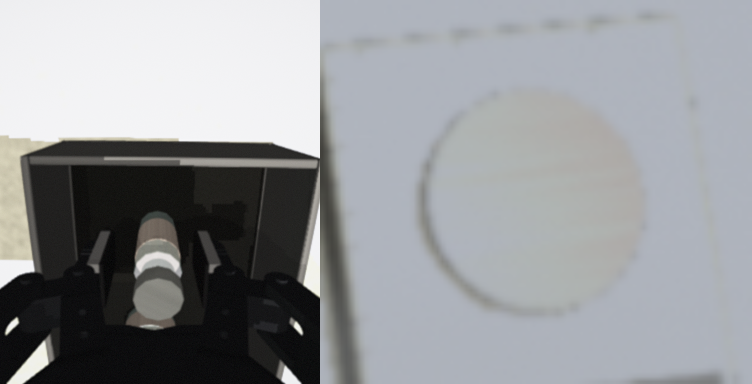

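>>> {"method": "drive_tool", "body": {
  "commands": [0, 0, 0, 0, 0, 0, -1, 0, 0, 0, 0, 0, 0, -1, 0, 0, 0, 0, 0, 0, -1, 0, 0, 0, 0, 0, 0, -1, 0, 0, 0, 0, 0, 0, -1],
  "newtons": 20
}}

```text
time: 9.85
tool_pos: [0.5426, 0.0425, 0.0471]
orientation: [[0.0, 1.0, 0.002], [1.0, -0.0, 0.0], [0.0, 0.002, -1.0]]
force: [-1.3, 0.1, 3.5]
width: 0.0225
grip_force: 21.8
```

>>> {"method": "drive_tool", "body": {
  "commands": [0, 0, -0.005, 0, 0, 0, -1, 0, 0, -0.015, 0, 0, 0, -1, 0, 0, -0.025, 0, 0, 0, -1, 0, 0, -0.03, 0, 0, 0, -1, 0, 0, -0.03, 0, 0, 0, -1, 0, 0, -0.025, 0, 0, 0, -1, 0, 0, -0.01, 0, 0, 0, -1, 0, 0, 0, 0, 0, 0, -1]
}}

```text
time: 10.65
tool_pos: [0.543, 0.0424, 0.1878]
orientation: [[0.0, 1.0, 0.004], [1.0, -0.0, -0.0], [-0.0, 0.004, -1.0]]
force: [0.3, -0.8, -0.1]
width: 0.0222
grip_force: 21.6
```

>>> {"method": "drive_tool", "body": {
  "commands": [-0.01, 0, 0, 0, 0, 0, -1, -0.025, -0.001, 0, 0, 0, 0, -1, -0.035, -0.002, 0, 0, 0, 0, -1, -0.035, -0.002, 0, 0, 0, 0, -1, -0.035, -0.002, 0, 0, 0, 0, -1, -0.035, -0.002, 0, 0, 0, 0, -1, -0.035, -0.002, 0, 0, 0, 0, -1, -0.035, -0.002, 0, 0, 0, 0, -1]
}}

```text
time: 11.45
tool_pos: [0.5268, -0.2039, 0.1837]
orientation: [[0.001, 1.0, -0.004], [1.0, -0.001, 0.002], [0.002, -0.004, -1.0]]
force: [0.2, -0.1, -0.4]
width: 0.022
grip_force: 21.6
```

>>> {"method": "drive_tool", "body": {
  "commands": [-0.035, -0.002, 0, 0, 0, 0, -1, -0.03, -0.001, 0, 0, 0, 0, -1, -0.02, 0, 0, 0, 0, 0, -1, -0.008, 0, 0, 0, 0, 0, -1, -0.004, 0, 0, 0, 0, 0, -1, 0, 0, 0, 0, 0, 0, -1, 0, 0, 0, 0, 0, 0, -1]
}}

```text
time: 12.15
tool_pos: [0.5257, -0.2983, 0.186]
orientation: [[-0.001, 1.0, -0.0], [1.0, 0.001, 0.001], [0.001, -0.0, -1.0]]
force: [0.4, -0.5, -0.4]
width: 0.022
grip_force: 21.6
```

Run:
```python
from h import *
import pickle
im,c=snap('wrist','w5.png'); s=state(); print(s['tool_pos'],s['width'],s['orientation'].round(4)); im,cs=snap('scene','s5.png'); pickle.dump((c,cs),open('c5.pkl','wb'))
cv2.imwrite('pics/c6.png',np.hstack([cv2.imread('pics/w5.png')[:,50:450],cv2.resize(cv2.imread('pics/s5.png')[200:384,60:252],(400,384))]))
```

```text
[ 0.52580976 -0.29826889  0.18610005] 0.02211263788186589 [[-1.5e-03  1.0e+00 -3.0e-04]
 [ 1.0e+00  1.5e-03  5.0e-04]
 [ 5.0e-04 -3.0e-04 -1.0e+00]]
```

View pics/c6.png

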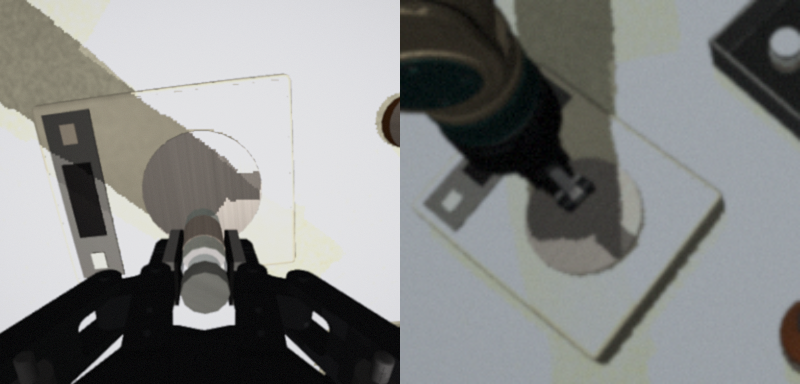

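Run:
```python
from h import *
import pickle
c,cs=pickle.load(open('c5.pkl','rb'))
P=np.array([onz(c,u+50,v,.07)[:2] for u,v in((202,129.5),(142,187),(262,187),(158,147),(245,147),(150,218),(253,218))])*1000
A=np.c_[2*P,np.ones(len(P))]; s=np.linalg.lstsq(A,(P**2).sum(1),rcond=None)[0]; print(P.round(1).tolist(),s[:2],np.sqrt(s[2]+s[:2]@s[:2]))
x=s[:2]; print(np.linalg.norm(P-x,axis=1).round(1))
```

```text
[[523.7, -241.5], [469.2, -292.7], [578.2, -292.6], [485.3, -256.5], [561.2, -256.5], [474.8, -322.9], [571.5, -322.8]] [ 523.4183543  -296.45400878] 54.951295516990356
[54.9 54.4 54.9 55.2 55.  55.3 54.9]
```

>>> {"method": "drive_tool", "body": {
  "commands": [0.0005, -0.001, 0.01, 0, 0, 0, -1, 0, 0, 0.02, 0, 0, 0, -1, 0, 0, 0.018, 0, 0, 0, -1, 0, 0, 0.01, 0, 0, 0, -1, 0, 0, 0.005, 0, 0, 0, -1, 0, 0, 0.003, 0, 0, 0, -1, 0, 0, 0.002, 0, 0, 0, -1, 0, 0, 0, 0, 0, 0, -1]
}}

```text
time: 13.05
tool_pos: [0.5251, -0.2992, 0.1186]
orientation: [[0.0, 1.0, 0.001], [1.0, -0.0, -0.001], [-0.001, 0.001, -1.0]]
force: [-0.3, 0.1, 0.1]
width: 0.022
grip_force: 21.6
```

>>> {"method": "drive_tool", "body": {
  "commands": [0, 0, 0.002, 0, 0, 0, -1, 0, 0, 0.001, 0, 0, 0, -1, 0, 0, 0.001, 0, 0, 0, -1, 0, 0, 0.001, 0, 0, 0, -1, 0, 0, 0, 0, 0, 0, -1]
}}

```text
time: 13.55
tool_pos: [0.5249, -0.2991, 0.1132]
orientation: [[0.0, 1.0, 0.0], [1.0, -0.0, -0.0], [-0.0, 0.0, -1.0]]
force: [-0.2, 0.3, 0.0]
width: 0.0219
grip_force: 21.6
```

>>> {"method": "drive_tool", "body": {
  "commands": [0, 0, 0.0005, 0, 0, 0, -1, 0, 0, 0.0005, 0, 0, 0, -1, 0, 0, 0, 0, 0, 0, -1]
}}

```text
time: 13.85
tool_pos: [0.5249, -0.2992, 0.1131]
orientation: [[0.0, 1.0, 0.0], [1.0, -0.0, -0.001], [-0.001, 0.0, -1.0]]
force: [-1.8, 0.8, 5.1]
width: 0.0219
grip_force: 22.1
```

>>> {"method": "drive_tool", "body": {
  "commands": [0, 0, -0.0005, 0, 0, 0, -1, 0, 0, 0, 0, 0, 0, -0.45, 0, 0, 0, 0, 0, 0, -0.38, 0, 0, 0, 0, 0, 0, -0.3, 0, 0, 0, 0, 0, 0, -0.2, 0, 0, 0, 0, 0, 0, 0, 0, 0, 0, 0, 0, 0, 0.1, 0, 0, 0, 0, 0, 0, 0.1]
}}

```text
time: 14.65
tool_pos: [0.5248, -0.299, 0.1126]
orientation: [[0.0, 1.0, -0.0], [1.0, -0.0, 0.0], [0.0, -0.0, -1.0]]
force: [0.4, 0.4, 0.5]
width: 0.0468
grip_force: 0.0
```

Straight up, then verify.

>>> {"method": "drive_tool", "body": {
  "commands": [0, 0, -0.01, 0, 0, 0, 0.1, 0, 0, -0.02, 0, 0, 0, 0.1, 0, 0, -0.03, 0, 0, 0, 0.1, 0, 0, -0.03, 0, 0, 0, 0.1, 0, 0, -0.03, 0, 0, 0, 0.1, 0, 0, -0.02, 0, 0, 0, 0.1, 0, 0, 0, 0, 0, 0, 0.1]
}}

```text
time: 15.35
tool_pos: [0.5269, -0.3005, 0.2577]
orientation: [[-0.0, 1.0, 0.007], [1.0, 0.0, -0.005], [-0.005, 0.007, -1.0]]
force: [-0.5, -1.4, 0.0]
width: 0.0471
grip_force: 0.0
```

Run:
```python
from h import *
snap('wrist','w7.png'); snap('scene','s7.png'); print(state()['tool_pos'])
cv2.imwrite('pics/c7.png',np.hstack([cv2.imread('pics/w7.png')[:,100:400],cv2.imread('pics/s7.png')[:,:450]]))
```

```text
[ 0.52497596 -0.29915019  0.25333829]
```

View pics/c7.png

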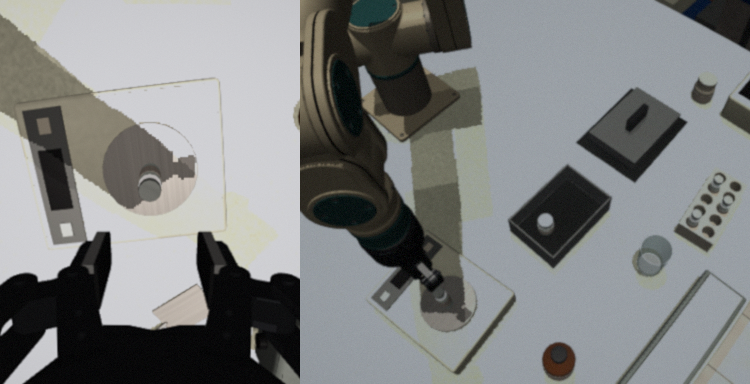

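The vial stands upright in the middle of the pan, with its base near (150,172) in the wrist crop inside a pan centred near (150,169). The lid lies centred on the mat at about (633,125), the jar is still in the box, and the gripper is clear of everything.

```bash
python3 -c "
from workcell import *
print(close_job())"
```

```text
the job is handed in; nothing more can be done
None
```

The job is handed in: the lid lies flat in the middle of the mat, and the vial stands upright in the middle of the weighing pan, with the gripper clear at about 15 s of the 48 s allowed.

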